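# Set up the hot palette with twist-lock dip pots

### The job

Set up the painter's hot palette, one pot at a time. Twist the top pot free of the nested stack, without pulling up the pot below it, and stand it upright in the left ring (seen from the robot) of the palette; then twist the next pot free of the stand and stand it in the right ring. Only then load the wax that lies on the sheet, every round cake into the left pot and every bar into the right pot, and last of all turn the selector to the mark with two dots; leave the other studio things where they are.

Things in the scene. Friction and masses are not known exactly. Their poses are not given: they have to be found in the camera images.
- pot_top: upper of two like dip pots: aluminium, 140 g, 62 mm in outer diameter, 54 mm high; origin at the centre of its underside. Lowest 16 mm: a solid foot 41 mm in diameter with two lugs (own +x, -x; to 25.5 mm from the axis). Above it a straight-sided bowl, to grip across its diameter between z = 20 and 50 mm. Starts nested on pot_second, origin 38 mm above that pot's, shoulder on its rim, foot in its mouth.
- pot_second: the second pot, same as the top one; starts under it, locked in the stand in the same way. Freeing a pot: turn it about its upright axis, either way; it is free after about 45 and up to 135 degrees, 75 to 90 is best. No stop or click. Then it lifts straight off (foot 16 mm deep). Keep it level, do not press down while twisting: pots slide easily on one another.
- stand: fixed stand of the stack: dark disc 110 mm in diameter, 12 mm high, with a rubber-lined cup 62 mm in diameter, rim at z = 50 mm, tabs at its +x and -x like a pot's. Origin: centre of its underside, on the table. A pot seated in it has its origin 34 mm above the stand's. The rubber keeps the second pot from turning along while the top one is twisted.
- palette: fixed hot palette: low housing 230 (x, from -125 to +105) by 310 (y) mm, flat top 35 mm above the table, bright plate with two ring outlines on its far (+x) part, dark control strip with the selector on the near (-x) part. Origin on the table, midway in y. Nothing is hot.
- ring_left (a point): centre of the left ring outline (at the palette's +y side), on the plate's top; ring 84 mm in outer diameter.
- ring_right (a point): centre of the right ring outline (at the palette's -y side), on the plate's top; ring 84 mm in outer diameter.
- sheet: white paper sheet 200 mm square, 1 mm, lying on the table at the other side of the palette from the stack; the wax starts on it. Origin at its centre. Stack and sheet may swap sides.
- cake_1: round wax cake, beeswax coloured: upright disc 24 mm in diameter, 18 mm high, 30 g; origin at the centre of its underside, z up. May be absent.
- cake_2: round wax cake, beeswax coloured: upright disc 24 mm in diameter, 18 mm high, 30 g; origin at the centre of its underside, z up. May be absent.
- cake_3: round wax cake, beeswax coloured: upright disc 24 mm in diameter, 18 mm high, 30 g; origin at the centre of its underside, z up. May be absent.
- bar_1: wax bar, same beeswax colour: block 32 (x) by 16 (y) by 18 (z) mm, 30 g; origin at the centre of its underside, x along its length, z up. May be absent.
- bar_2: wax bar, same beeswax colour: block 32 (x) by 16 (y) by 18 (z) mm, 30 g; origin at the centre of its underside, x along its length, z up. May be absent.
- cake_1_mid (a point): middle of cake_1, 9 mm above its origin
- cake_2_mid (a point): middle of cake_2, 9 mm above its origin
- cake_3_mid (a point): middle of cake_3, 9 mm above its origin
- bar_1_mid (a point): middle of bar_1, 9 mm above its origin
- bar_2_mid (a point): middle of bar_2, 9 mm above its origin
- dial (a joint): angle of the selector (rad), grows clockwise seen from above, 0 to 2.4. Four detents 45 degrees (0.785 rad) apart: off (white dash, 0), one dot (0.785), two dots (1.571), three dots (2.356). At 0 the pointer aims along the palette's -x. Starts at off or one dot. Passing from detent to detent takes about 0.07 N m; let go between marks it springs into the nearer one.
- dial_grip (a point): on the selector's upright axis, 7 mm below the top of its black grip bar; turns with it. The bar is 46 mm long (along this point's x), 14 mm thick (y), 32 mm tall, on a disc 48 mm in diameter whose top lies 23 mm below this point. White pointer line on the bar's top, towards this point's -x.
- spray_can: bystander: spray can 54 mm in diameter, 170 mm tall, beyond the palette
- jar: bystander: glass jar 66 mm in diameter, 85 mm tall, beyond the palette
- brush: bystander: brush 200 mm long, lying beyond the palette
- pot_top_mouth (a point): centre of the top pot's rim, 54 mm above its origin. Inner floor at z = 20 mm, inner diameter about 52 mm; under each pot's rim two tabs (own +x, -x; 16 mm wide) narrow the mouth to 44 mm along x. Dark rivets outside mark +x and -x. In the stack the lugs are caught under the tabs of the pot below, with 2 mm of play up and down, so it cannot be lifted straight.
- pot_second_mouth (a point): centre of the second pot's rim, 54 mm above its origin

How it is judged:
By the outcome, as a careful person would: the job done as asked, in the order asked, and still so for the second after the job is handed in, with the robot touching nothing.
Of cake_1, cake_2, bar_1, bar_2, cake_3 only 3 to 5 are there at a start; the rules pass over those that are not, and their reading is None.
At some moment in a run one of cake_1, cake_2, bar_1, bar_2, cake_3 may be knocked a few centimetres aside while the robot is not near it.
It also fails if it takes over 210 s, if anything falls off the work surface, if the arm or the gripper's body presses on something with over 40 N, if the wrist force passes 120 N, or if a joint passes its speed limit or range.

### The arm

A 6-joint arm with a two-finger parallel gripper is mounted at the origin on the work surface. World frame = base frame: x ahead of the robot, y to its left, z up, the work surface at z = 0. Lengths are in mm, angles in rad, forces in N, time in s.
With the tool pointing down it reaches from about 350 to 775 mm from the base axis. Payload 7.3 kg.
Tool frame: the origin (TCP) lies on the front face of the gripper's body, between the roots of the fingers; the fingertips stand 66 mm ahead of it and the grasp point (between the pads) lies 47 mm ahead of it (bot.tcp_to_grasp is the z of the grasp point in the tool frame, in mm); z points along the fingers, y is the direction in which the jaws open and shut (so a half turn about z gives the same grasp; the last joint's range is limited). The gripper opens to 92 mm and grips with 3 to 60 N. Pads are 19 mm wide; open, the fingers measure 130 mm over their backs; the gripper's body (75 mm by 190 mm) begins 47 mm behind the grasp point.
Start: joints at [1.193, 0.342, 1.524, -0, 1.275, -0.146], TCP at [120.589, 510.976, 292.241] pointing down, gripper open.
Joint ranges: [-2.53, 2.53], [-0.77, 2.02], [0.04, 2.7], [-1, 4.14], [0.28, 2.66], [-3.11, 3.11]. Speed limits (rad/s): [2.57, 2.57, 3.14, 3.14, 3.14, 3.14].

### API

Orientations are given as [roll, pitch, yaw] about the fixed x, y, z axes, in that order (R = Rz(yaw) Ry(pitch) Rx(roll)).
In Python, from plant import bot gives the robot as it stands.
- The arm moves only by the tool carry_out, never from a script. Its argument "deltas" is a list that holds one entry, the list of rows, each a list of 4 numbers: the shift along the tool's x, y, z in mm, then the turn about the tool's z in units of 5 degrees (1.0 is 5 degrees). A call has 1 to 20 rows; each row is the pose to reach, as a shift and turn from the pose commanded when the call began, along the tool's axes at that moment; what a row does not reach only later rows make up. A row lasts 1/10 s, in which the tool goes at most 50 mm and 8.59 degrees, less where a joint would pass 70% of its speed; a pose out of reach is approached as far as the arm can. A call with a gripper value outside its range is refused whole. "fingers" is the finger opening in mm, from 0 to 91.8, set as the call begins (left out, the last holds). The fingers move at their own pace and stop on an object; the grip force is fixed at half the most. Time passes only in rows, so rows that repeat a pose let the fingers close. It gives the time, the measured TCP pose, the force and the opening at its end, in the units of the state.
- bot.get_obs(): the state, without advancing time (a new reading comes with each control period).
- bot.capture(name): name is "scene" or "top" or "wrist"; returns (picture, depth): 384x512x3 uint8, blue, green, red; 384x512 float32, mm along the optical axis (not along the pixel's ray), 0 where there is no reading.
- bot.camera_model(name): a dict with "K" (3x3 intrinsics, pixels), "camera_from_world" (4x4, takes a point from world to camera coordinates). Camera axes: x right, y down, z forward; pixel columns grow to the right and rows downward; lengths in mm; the calibration is good to about 2 mm. A picture is of the moment at which its call begins: read the wrist's pose just before it. camera_model takes no time and is no camera call; for the wrist camera it gives the pose at the moment of the call.
- bot.close_job(): hands the job in, once; it reports no verdict.
The state is a dict: "time": time; "joint_positions": joint angles; "dq": joint speeds; "tau": joint torques, N m; "tool_pos": TCP position; "tcp_rot": TCP orientation; "contact_force": force on the tool from outside, world axes, zero at the start; "moment": the same for the moment, N m; "grip_width": finger opening in mm.
Only numpy, scipy, OpenCV 4.12 (cv2) and the standard library are available. Lean on these libraries where they do the work, as an engineer would, in place of code of your own. Each camera call takes 0.05 s, during which the arm holds its last target. There are 200 camera calls.

## Working session

There is one attempt and no reset: what is moved stays moved. The work goes in short steps, Python scripts to look and compute and a tool call to move; the robot and the scene stay as the last step left them, time stands still between calls to the robot, and variables do not carry over. Pictures are saved under pics/ and viewed, about 12 in all and at most 16, crops included, and the job is handed in when it is done.

Besides the shell and the picture viewer there is one more tool, called as a command line: name --argument value ..., lists and objects as JSON in quotes. carry_out: Moves the arm, as the interface text tells. Its arguments: {"type":"object","properties":{"deltas":{"type":"array","items":{"type":"array","items":{"type":"array","items":{"type":"number"}}}},"fingers":{"type":"number"}},"required":["deltas"]}

```bash
mkdir -p pics; ls
python3 - <<'E'
from plant import bot
import cv2,numpy as np
print(bot.get_obs())
for n in("scene","top"):
    p,d=bot.capture(n); cv2.imwrite(f"pics/{n}0.png",p); np.save(f"pics/{n}0.npy",d)
    m=bot.camera_model(n); print(n,m["K"],m["camera_from_world"])
E
```

```text
pics
{'time': 0.0, 'joint_positions': array([ 1.19303812e+00,  3.42743776e-01,  1.52504620e+00, -3.72527378e-05,
        1.27540405e+00, -1.45992238e-01]), 'dq': array([ 0.00013296, -0.00153846,  0.00061575,  0.00040411, -0.00046615,
        0.0008854 ]), 'tau': array([-2.93070188e-04, -4.31248283e+01, -2.44217795e+01,  7.16986391e-02,
        5.60808205e-02, -1.54386389e-04]), 'tool_pos': array([120.45450705, 510.66563005, 291.52377666]), 'tcp_rot': array([-3.14000313e+00, -1.97715724e-04,  2.90983740e+00]), 'contact_force': array([-0.35665388,  0.10397367, -0.29970695]), 'moment': array([ 0.00415438, -0.01417934,  0.04661939]), 'grip_width': 91.47677043526929}
scene [[373.62603395   0.         255.06612888]
 [  0.         373.62603395 187.29103344]
 [  0.           0.           1.        ]] [[-3.40971111e-01  9.39927373e-01  1.65902331e-02  2.32007885e+02]
 [ 5.41781464e-01  2.10899427e-01 -8.13630307e-01 -2.44811215e+02]
 [-7.68252268e-01 -2.68436149e-01 -5.81145840e-01  1.51646020e+03]
 [ 0.00000000e+00  0.00000000e+00  0.00000000e+00  1.00000000e+00]]
top [[492.50171333   0.         260.36916168]
 [  0.         492.50171333 198.75772928]
 [  0.           0.           1.        ]] [[-1.02242475e-02 -9.99890072e-01 -1.07381457e-02  4.35983472e+00]
 [-9.89296413e-01  1.16779780e-02 -1.45451819e-01  6.14156912e+02]
 [ 1.45561230e-01  9.13607360e-03 -9.89307061e-01  1.25126795e+03]
 [ 0.00000000e+00  0.00000000e+00  0.00000000e+00  1.00000000e+00]]
```

View pics/top0.png

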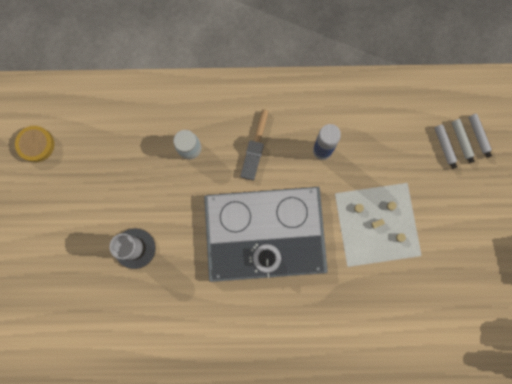

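View pics/scene0.png

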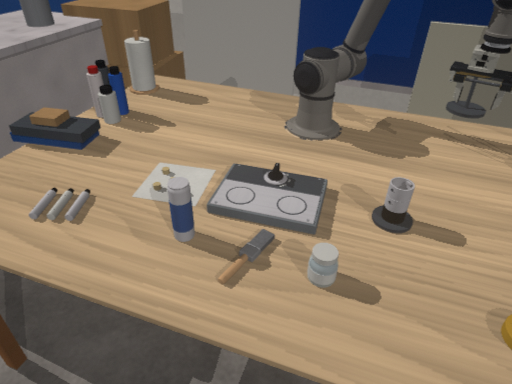

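Top view: stack at left (~(127,246)), palette in the middle with the selector at (267,258), rings at (236,216) and (292,212), sheet at right with about four wax pieces. Next I'll measure.

```bash
cat > h.py <<'E'
import numpy as np,cv2
from plant import bot
def world(m,u,v,d=None,z=None):
    """pixel -> world, with depth d or on the plane of height z"""
    K,T=m["K"],m["camera_from_world"]; R,t=T[:3,:3],T[:3,3]
    r=R.T@(np.linalg.inv(K)@[u,v,1.]); c=-R.T@t
    return c+r*(d if d is not None else (z-c[2])/r[2])
def pix(m,p):
    q=m["camera_from_world"]@np.r_[p,1]; q=m["K"]@q[:3]; return q[:2]/q[2]
def pts(m,d):
    v,u=np.mgrid[:384,:512]; K,T=m["K"],m["camera_from_world"]
    P=np.stack([(u-K[0,2])/K[0,0]*d,(v-K[1,2])/K[1,1]*d,d],-1)
    return (P-T[:3,3])@T[:3,:3]
def delta(goal,yaw=None,o=None):
    """tool shift to put the grasp point at goal (mm), turn units to reach yaw (mod pi)"""
    o=o or bot.get_obs(); R=cv2.Rodrigues(np.array([0,0,o["tcp_rot"][2]]))[0]@np.diag([1,-1,-1.])
    dd=R.T@(np.array(goal)+[0,0,bot.tcp_to_grasp]-o["tool_pos"])
    t=None if yaw is None else -np.degrees((yaw-o["tcp_rot"][2]+np.pi/2)%np.pi-np.pi/2)/5
    print("delta",dd.round(1),"turn",t, "q6",o["joint_positions"][5].round(2))
E
python3 - <<'E'
from h import *
m=bot.camera_model("top"); p=cv2.imread("pics/top0.png"); d=np.load("pics/top0.npy"); P=pts(m,d)
for lo,hi,box,n in((115,160,(100,225,160,270),"stacktop"),(10,30,(335,183,425,268),"wax"),(30,40,(200,180,330,285),"pal"),(50,100,(240,240,295,275),"dial"),(5,20,(100,220,165,275),"disc")):
    u0,v0,u1,v1=box; M=np.zeros(d.shape,np.uint8); M[v0:v1,u0:u1]=((P[...,2]>lo)&(P[...,2]<hi))[v0:v1,u0:u1]
    k,l,s,c=cv2.connectedComponentsWithStats(M)
    for i in range(1,k):
        if s[i,4]>8:
            q=P[l==i]; print(n,s[i],c[i].round(1),"mean",q.mean(0).round(1),"mid",((q.min(0)+q.max(0))/2).round(1),"span",np.ptp(q,0).round(1), cv2.minAreaRect(q[:,:2].astype(np.float32)))
for n,u,v,z in(("ringL",236,216.5,35),("ringR",292.5,212.5,35),("dial",267,258,60)): print(n,world(m,u,v,z=z))
a=cv2.resize(p[180:270,330:430],(500,450),interpolation=cv2.INTER_CUBIC); b=cv2.resize(p[235:285,235:295],(300,250),interpolation=cv2.INTER_CUBIC); c=cv2.resize(p[220:275,100:160],(300,275),interpolation=cv2.INTER_CUBIC)
im=np.zeros((530,800,3),np.uint8); im[:450,:500]=a; im[:250,500:]=b; im[250:525,500:]=c; cv2.imwrite("pics/crop1.png",im)
E
```

```text
stacktop [110 234  26  25 181] [122.3 246.2] mean [489.5 335.5 123.5] mid [490.  335.3 123.4] span [58.5 60.2 16.7] ((489.9726257324219, 335.30816650390625), (60.215274810791016, 58.499759674072266), 89.88241577148438)
wax [387 201  10   9  67] [391.6 205.1] mean [ 596.8 -353.    17.6] mid [ 597.1 -354.1   17.6] span [22.1 24.7 14.7] ((596.635498046875, -353.2982482910156), (22.562957763671875, 21.61064338684082), 48.34157180786133)
wax [355 203   9   9  61] [358.9 207.4] mean [ 591.7 -265.6   17.4] mid [ 592.5 -265.8   17.4] span [22.1 22.  14.4] ((591.5792846679688, -265.8392028808594), (20.596235275268555, 22.028100967407227), 44.08250045776367)
wax [372 218  13  10  74] [378.1 222.8] mean [ 549.9 -314.9   17. ] mid [ 550.7 -314.9   16.7] span [24.3 31.6 11.3] ((549.8954467773438, -314.77130126953125), (15.715669631958008, 32.17436218261719), 21.005477905273438)
wax [397 233   9   9  67] [401.1 237. ] mean [ 511.4 -374.    17.6] mid [ 511.5 -373.9   17.7] span [21.7 22.3 12.7] ((511.5238037109375, -373.8212585449219), (21.384246826171875, 21.657033920288086), 81.58895874023438)
pal [ 204  186  124   96 9083] [264.8 232.7] mean [526.  -13.1  34.7] mid [525.1 -12.8  35. ] span [246.8 321.4  10. ] ((524.9095458984375, -12.945663452148438), (229.301513671875, 308.931396484375), 3.5711257457733154)
dial [258 249  14  18 122] [266.2 257.6] mean [459.5 -15.9  73.1] mid [459.7 -11.6  67.9] span [42.8 33.7 35.6] ((459.7620849609375, -11.506221771240234), (33.488990783691406, 42.8216438293457), 89.2219467163086)
disc [117 227  40  42 673] [140.2 248.9] mean [487.8 319.9  11.5] mid [492.  329.7  12.3] span [109.4 101.9  14.4] ((491.56549072265625, 328.3760681152344), (99.18123626708984, 110.75716400146484), 84.87692260742188)
ringL [569.0530162   62.49943775  35.        ]
ringR [577.96609013 -86.74551419  35.        ]
dial [458.74515515 -17.92095579  60.        ]
```

View pics/crop1.png

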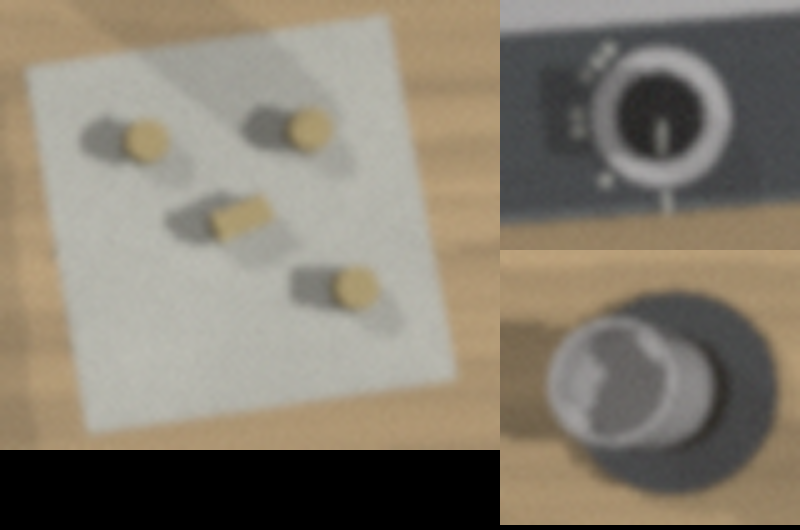

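Three cakes, one bar (angled about 21° in the picture), selector at off (pointer towards −x), two dots at the +y side. Stack top is 126 mm high at about (490, 335), consistent with the disc. I'll go above the stack and look with the wrist camera.

Run:
```python
from h import *
delta([490,335,200],1.72)
m=bot.camera_model("top"); print("can",world(m,330,131,z=170),"jar",world(m,187,140,z=85))
```

```text
delta [-400.   -86.1   44.9] turn 13.634156673310054 q6 -0.15
can [ 759.53188843 -173.78562411  170.        ] jar [764.89291324 186.3643075   85.        ]
```

carry_out --deltas '[[[-400,-86,45,13.6],[-400,-86,45,13.6],[-400,-86,45,13.6],[-400,-86,45,13.6],[-400,-86,45,13.6],[-400,-86,45,13.6],[-400,-86,45,13.6],[-400,-86,45,13.6],[-400,-86,45,13.6],[-400,-86,45,13.6],[-400,-86,45,13.6],[-400,-86,45,13.6],[-400,-86,45,13.6],[-400,-86,45,13.6]]]' --fingers 91.8

```text
time: 1.5
tool_pos: [489.3, 336.2, 247.7]
tcp_rot: [3.141, -0.0, 1.725]
contact_force: [-0.5, -0.1, 0.4]
grip_width: 91.4
```

Run:
```python
from h import *
o=bot.get_obs(); m=bot.camera_model("wrist"); p,d=bot.capture("wrist"); cv2.imwrite("pics/w1.png",p); P=pts(m,d)
print(o["time"],o["tool_pos"],o["tcp_rot"],o["joint_positions"],"cam",-m["camera_from_world"][:3,:3].T@m["camera_from_world"][:3,3])
M=(abs(P[...,2]-125)<4)&(np.hypot(P[...,0]-490,P[...,1]-335)<50); q=P[M]; print(len(q))
c,r=cv2.minEnclosingCircle(q[:,:2].astype(np.float32)); print(c,r,np.median(q[:,2]))
delta([490,335,114],1.72)
```

```text
1.5 [489.26272381 336.17818517 247.68291271] [ 3.14111693e+00 -3.21857431e-04  1.72483596e+00] [4.72898364e-01 5.03113662e-01 1.39510595e+00 1.65314953e-04
 1.24282041e+00 3.18805602e-01] cam [479.28932415 400.92550788 340.00351526]
1727
(490.1266784667969, 337.1771240234375) 30.95654296875 125.26427509648038
delta [-1.1  0.4 86.9] turn 0.05089656330259488 q6 0.32
```

View pics/w1.png

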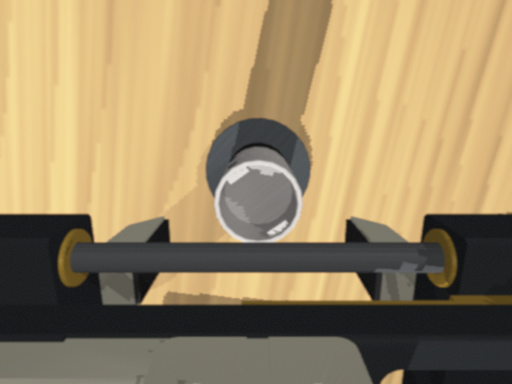

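The rim is at (490, 337) with radius 31 mm, as it should be. The tabs lie diagonal to the jaws, so nothing is in the way. Down and grip.

carry_out --deltas '[[[1,0.8,40,0],[1,0.8,70,0],[1,0.8,87,0],[1,0.8,87,0],[1,0.8,87,0]]]' --fingers 91.8

```text
time: 2.05
tool_pos: [490.9, 336.8, 160.8]
tcp_rot: [3.141, -0.0, 1.723]
contact_force: [0.3, 0.4, -0.3]
grip_width: 91.6
```

carry_out --deltas '[[[0,0,0,0],[0,0,0,0],[0,0,0,0],[0,0,0,0],[0,0,0,0],[0,0,0,0],[0,0,0,0],[0,0,0,0]]]' --fingers 50

```text
time: 2.85
tool_pos: [490.9, 336.6, 160.7]
tcp_rot: [3.141, -0.0, 1.723]
contact_force: [-1.9, 0.4, 5.6]
grip_width: 62.1
```

carry_out --deltas '[[[0,0,-0.5,0],[0,0,-1,-1],[0,0,-1,-2],[0,0,-1,-3],[0,0,-1,-4],[0,0,-1,-5],[0,0,-1,-6],[0,0,-1,-7],[0,0,-1,-8],[0,0,-1,-9],[0,0,-1,-10],[0,0,-1,-11],[0,0,-1,-12],[0,0,-1,-13],[0,0,-1,-14],[0,0,-1,-15],[0,0,-1,-16],[0,0,-1,-16.6],[0,0,-1,-16.6],[0,0,-1,-16.6]]]'

```text
time: 4.85
tool_pos: [490.6, 336.4, 160.8]
tcp_rot: [-3.141, -0.001, -3.113]
contact_force: [0.8, -0.4, -1.7]
grip_width: 62.1
```

Run:
```python
from h import *
o=bot.get_obs(); print(o["contact_force"],o["moment"],o["tool_pos"])
p,d=bot.capture("scene"); cv2.imwrite("pics/s2.png",cv2.resize(p[150:260,340:470],(780,660))[:600])
```

```text
[ 0.84191285 -0.42629801 -1.66876594] [0.06722175 0.0507672  0.02092111] [490.64715033 336.43694111 160.82192872]
```

View pics/s2.png

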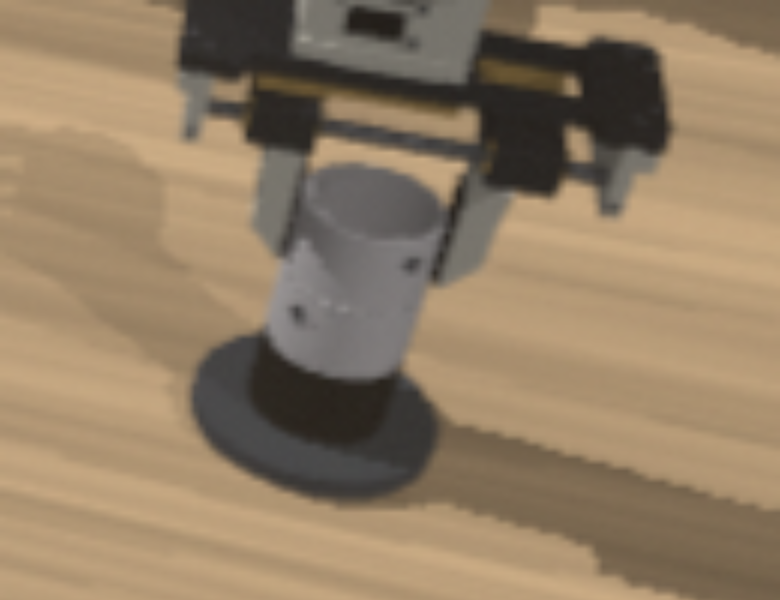

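The rivets of the two pots now stand well apart (upper at (410,265), lower at (297,313)), so the top one has turned alone. Slow lift, then I'll read the force.

carry_out --deltas '[[[0,0,-2,0],[0,0,-4,0],[0,0,-7,0],[0,0,-10,0],[0,0,-14,0],[0,0,-18,0],[0,0,-24,0],[0,0,-24,0]]]'

```text
time: 5.7
tool_pos: [491.2, 336.8, 186.4]
tcp_rot: [3.141, 0.002, -3.112]
contact_force: [0.7, 0.3, -1.5]
grip_width: 62.3
```

Run:
```python
from h import *
o=bot.get_obs(); print(o["contact_force"],o["tool_pos"],o["tcp_rot"])
p,d=bot.capture("scene"); cv2.imwrite("pics/s3.png",cv2.resize(p[150:260,340:470],(390,330)))
a=world(bot.camera_model("top"),0,0,z=0)
P=pts(bot.camera_model("top"),bot.capture("top")[1]); q=P[(P[...,2]>30)&(P[...,2]<40)&(abs(P[...,1])<200)]
print(cv2.minAreaRect(q[:,:2].astype(np.float32)))
delta([569,62.5,120],np.pi+0.06)
```

```text
[ 0.73245271  0.33150673 -1.50983319] [491.19587473 336.7649566  186.41425533] [ 3.14064591e+00  1.85417854e-03 -3.11154174e+00]
((582.969482421875, 12.446319580078125), (383.0583190917969, 370.9263916015625), 87.88304901123047)
delta [ -69.9 -276.2   18.8] turn -0.34429429805237566 q6 -1.13
```

View pics/s3.png

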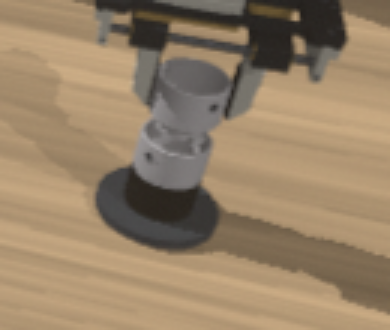

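carry_out --deltas '[[[-70,-276,-5,-0.3],[-70,-276,-5,-0.3],[-70,-276,-5,-0.3],[-70,-276,-5,-0.3],[-70,-276,-5,-0.3],[-70,-276,-5,-0.3],[-70,-276,-5,-0.3],[-70,-276,-5,-0.3],[-70,-276,-5,-0.3]]]'

```text
time: 6.7
tool_pos: [568.6, 63.6, 190.0]
tcp_rot: [3.141, -0.001, -3.085]
contact_force: [1.0, 1.4, -2.0]
grip_width: 62.1
```

Run:
```python
from h import *
m=bot.camera_model("wrist"); p,d=bot.capture("wrist"); cv2.imwrite("pics/w2.png",p)
delta([569,62.5,77.5],np.pi+0.06)
for n,c in(("L",[569,62.5,35]),("R",[578,-86.7,35])): print(n,pix(m,c))
```

```text
delta [-0.3 -1.4 65.8] turn -0.02800927028879696 q6 -1.65
L [255.59866473 192.77957096]
R [ 67.72719192 193.39194517]
```

View pics/w2.png

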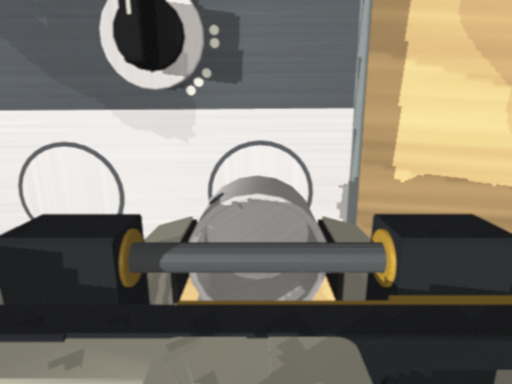

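The wrist view has the left ring at about (260,193), some 3 mm to +y of my first value. Splitting the difference puts me where I am now, so straight down and let go.

carry_out --deltas '[[[0,0.6,40,0],[0,0.6,58,0],[0,0.6,63,0],[0,0.6,65,0],[0,0.6,65.5,0],[0,0.6,65.5,0],[0,0.6,65.5,0]]]'

```text
time: 7.45
tool_pos: [569.4, 63.4, 125.7]
tcp_rot: [-3.142, 0.002, -3.085]
contact_force: [0.1, -0.3, -2.2]
grip_width: 61.9
```

carry_out --deltas '[[[0,0,0,0],[0,0,0,0],[0,0,0,0],[0,0,0,0],[0,0,0,0],[0,0,0,0],[0,0,-20,0],[0,0,-60,0],[0,0,-80,0],[0,0,-100,0],[0,0,-100,0]]]' --fingers 91.8

```text
time: 8.55
tool_pos: [570.2, 63.3, 227.6]
tcp_rot: [-3.141, 0.006, -3.085]
contact_force: [0.1, 0.4, -0.6]
grip_width: 91.6
```

Run:
```python
from h import *
m=bot.camera_model("scene");P=pts(m,bot.capture("scene")[1])
M=(P[...,2]>80)&(P[...,2]<93)&(np.hypot(P[...,0]-569,P[...,1]-64)<45);q=P[M];print(len(q));
if len(q): print(cv2.minEnclosingCircle(q[:,:2].astype(np.float32)),np.median(q[:,2]))
delta([490.5,336.8,130],1.72)
```

```text
167
((569.5757446289062, 64.41537475585938), 32.69126510620117) 85.94526598630692
delta [ 63.5 277.5  49. ] turn 16.93415460416258 q6 -1.65
```

carry_out --deltas '[[[63.5,277.5,40,16.9],[63.5,277.5,40,16.9],[63.5,277.5,40,16.9],[63.5,277.5,40,16.9],[63.5,277.5,40,16.9],[63.5,277.5,40,16.9],[63.5,277.5,40,16.9],[63.5,277.5,40,16.9],[63.5,277.5,40,16.9],[63.5,277.5,40,16.9],[63.5,277.5,40,16.9],[63.5,277.5,40,16.9],[63.5,277.5,40,16.9],[63.5,277.5,40,16.9]]]'

```text
time: 10.0
tool_pos: [489.8, 336.7, 184.1]
tcp_rot: [-3.141, 0.0, 1.724]
contact_force: [-0.1, -0.3, 0.2]
grip_width: 91.8
```

Run:
```python
from h import *
m=bot.camera_model("wrist"); p,d=bot.capture("wrist"); P=pts(m,d)
M=(abs(P[...,2]-87)<4)&(np.hypot(P[...,0]-490,P[...,1]-335)<50); q=P[M]
print(len(q)); print(cv2.minEnclosingCircle(q[:,:2].astype(np.float32)) if len(q) else 0)
delta([490.5,336.8,74],1.72)
```

```text
1601
((490.12823486328125, 337.1630859375), 30.912818908691406)
delta [-0.   0.6 63.6] turn 0.04230779711546409 q6 0.32
```

carry_out --deltas '[[[0,0.5,40,0],[0,0.5,58,0],[0,0.5,63,0],[0,0.5,63,0],[0,0.5,63,0]]]' --fingers 91.8

```text
time: 10.55
tool_pos: [491.1, 337.2, 122.8]
tcp_rot: [3.14, -0.001, 1.723]
contact_force: [0.1, -0.3, 0.0]
grip_width: 91.9
```

carry_out --deltas '[[[0,0,0,0],[0,0,0,0],[0,0,0,0],[0,0,0,0],[0,0,0,0],[0,0,0,0],[0,0,0,0],[0,0,0,0]]]' --fingers 50

```text
time: 11.35
tool_pos: [490.5, 336.9, 122.0]
tcp_rot: [3.141, -0.0, 1.723]
contact_force: [-1.9, -0.7, 4.9]
grip_width: 62.3
```

carry_out --deltas '[[[0,0,-0.5,0],[0,0,-1,-1],[0,0,-1,-2],[0,0,-1,-3],[0,0,-1,-4],[0,0,-1,-5],[0,0,-1,-6],[0,0,-1,-7],[0,0,-1,-8],[0,0,-1,-9],[0,0,-1,-10],[0,0,-1,-11],[0,0,-1,-12],[0,0,-1,-13],[0,0,-1,-14],[0,0,-1,-15],[0,0,-1,-16],[0,0,-1,-16.6],[0,0,-1,-16.6],[0,0,-1,-16.6]]]'

```text
time: 13.35
tool_pos: [490.4, 336.8, 122.3]
tcp_rot: [-3.141, -0.001, -3.113]
contact_force: [-0.1, 0.2, -1.6]
grip_width: 62.4
```

carry_out --deltas '[[[0,0,-2,0],[0,0,-4,0],[0,0,-7,0],[0,0,-10,0]]]'

```text
time: 13.75
tool_pos: [490.5, 336.9, 133.1]
tcp_rot: [3.141, 0.0, -3.112]
contact_force: [0.9, -0.3, -0.9]
grip_width: 62.2
```

carry_out --deltas '[[[0,0,-20,0],[0,0,-50,0],[0,0,-80,0],[0,0,-80,0],[0,0,-80,0]]]'

```text
time: 14.25
tool_pos: [490.5, 336.9, 213.3]
tcp_rot: [3.141, 0.001, -3.112]
contact_force: [-0.1, -0.2, -2.7]
grip_width: 62.2
```

Run:
```python
from h import *
print(bot.get_obs()["contact_force"]); delta([578,-85,166],np.pi+0.06)
```

```text
[-0.12129985 -0.24316548 -2.68336634]
delta [ -74.8 -424.4    0.6] turn -0.3445235498510525 q6 -1.13
```

carry_out --deltas '[[[-75,-424,0,-0.3],[-75,-424,0,-0.3],[-75,-424,0,-0.3],[-75,-424,0,-0.3],[-75,-424,0,-0.3],[-75,-424,0,-0.3],[-75,-424,0,-0.3],[-75,-424,0,-0.3],[-75,-424,0,-0.3],[-75,-424,0,-0.3],[-75,-424,0,-0.3],[-75,-424,0,-0.3]]]'

```text
time: 15.45
tool_pos: [577.6, -83.5, 211.7]
tcp_rot: [3.14, -0.002, -3.085]
contact_force: [-0.6, -0.2, -2.7]
grip_width: 62.2
```

Run:
```python
from h import *
delta([578,-85,76.2],np.pi+0.06)
```

```text
delta [-0.3 -1.5 88.8] turn -0.03459301140651403 q6 -1.9
```

carry_out --deltas '[[[0,-1,45,0],[0,-1,75,0],[0,-1,84,0],[0,-1,87,0],[0,-1,88.5,0],[0,-1,88.5,0],[0,-1,88.5,0]]]'

```text
time: 16.15
tool_pos: [578.9, -85.7, 125.6]
tcp_rot: [-3.141, 0.002, -3.085]
contact_force: [-0.3, 0.3, -2.0]
grip_width: 62.5
```

carry_out --deltas '[[[0,0,0,0],[0,0,0,0],[0,0,0,0],[0,0,0,0],[0,0,0,0],[0,0,0,0],[0,0,-20,0],[0,0,-60,0],[0,0,-80,0],[0,0,-100,0],[0,0,-100,0]]]' --fingers 91.8

```text
time: 17.25
tool_pos: [579.4, -86.0, 227.1]
tcp_rot: [-3.14, 0.005, -3.085]
contact_force: [-0.3, -0.5, -0.9]
grip_width: 91.8
```

Run:
```python
from h import *
delta([550,-315,180],np.pi+0.06)
```

```text
delta [  42.3 -227.     0.4] turn -0.0431281991763589 q6 -1.91
```

carry_out --deltas '[[[42,-227,0,14.4],[42,-227,0,14.4],[42,-227,0,14.4],[42,-227,0,14.4],[42,-227,0,14.4],[42,-227,0,14.4],[42,-227,0,14.4],[42,-227,0,14.4],[42,-227,0,14.4],[42,-227,0,14.4],[42,-227,0,14.4]]]' --fingers 45

```text
time: 18.35
tool_pos: [548.8, -314.5, 223.2]
tcp_rot: [-3.141, -0.001, 1.943]
contact_force: [-0.5, -0.5, 0.2]
grip_width: 45.0
```

```bash
cat >> h.py <<'E'
def wax(zlo=12,zhi=25,o=None):
    """wax pieces seen by the wrist camera: top centre, size, long-axis angle (deg)"""
    m=bot.camera_model("wrist"); p,d=bot.capture("wrist"); P=pts(m,d)
    M=((P[...,2]>zlo)&(P[...,2]<zhi)&(abs(P[...,0]-550)<160)&(abs(P[...,1]+315)<130)&(d>0)).astype(np.uint8)
    k,l,s,c=cv2.connectedComponentsWithStats(M)
    for i in range(1,k):
        if s[i,4]>60:
            q=P[l==i]; q=q[q[:,2]>np.percentile(q[:,2],80)-2.5]; (x,y),(w,h),a=cv2.minAreaRect(q[:,:2].astype(np.float32))
            print("wax",np.round([x,y,w,h,a if w>h else a+90],1),"z",q[:,2].max().round(1),"pix",c[i].round())
    return p
E
python3 - <<'E'
from h import *
print(bot.get_obs()["tcp_rot"]); p=wax(); cv2.imwrite("pics/w3.png",p)
delta([550,-315,25],1.94)
P=pts(bot.camera_model("scene"),bot.capture("scene")[1])
for c in([569,64],[578,-85]):
    q=P[(P[...,2]>80)&(P[...,2]<93)&(np.hypot(P[...,0]-c[0],P[...,1]-c[1])<45)]; print(cv2.minEnclosingCircle(q[:,:2].astype(np.float32)))
E
```

```text
[-3.14090218e+00 -1.30235258e-03  1.94288774e+00]
wax [ 590.7 -265.6   23.    22.8   69.3] z 19.8 pix [318. 146.]
wax [ 548.5 -314.3   15.4   31.6  111.3] z 19.9 pix [257. 178.]
wax [ 507.9 -368.2   23.2   12.1   27.7] z 20.0 pix [198. 214.]
wax [ 595.8 -352.6   22.9   22.5   20.4] z 19.7 pix [287. 230.]
delta [ -0.8   0.8 151.7] turn 0.03179873353076721 q6 -1.01
((568.8515014648438, 65.17859649658203), 32.189754486083984)
((579.5852661132812, -84.61636352539062), 31.97756576538086)
```

View pics/w3.png

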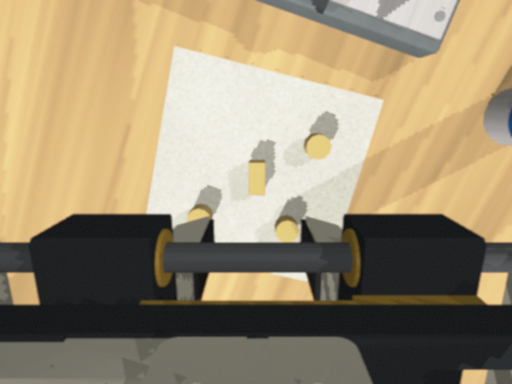

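All four pieces are where first seen: bar at pixel (257,178), measured (549, −314), 111°, 32×16 mm. Both pots stand in their rings. I'll take the bar.

carry_out --deltas '[[[0,0,50,0],[0,0,100,0],[0,0,140,0],[0,0,151,0],[0,0,151,0],[0,0,151,0]]]'

```text
time: 19.05
tool_pos: [550.1, -315.4, 75.2]
tcp_rot: [3.14, 0.003, 1.941]
contact_force: [0.8, 0.2, 0.4]
grip_width: 45.4
```

carry_out --deltas '[[[0,0,0,0],[0,0,0,0],[0,0,0,0],[0,0,0,0],[0,0,0,0],[0,0,0,0],[0,0,-20,0],[0,0,-60,0],[0,0,-100,0],[0,0,-115,0],[0,0,-115,0],[0,0,-115,0]]]' --fingers 8

```text
time: 20.25
tool_pos: [548.7, -314.4, 187.2]
tcp_rot: [-3.141, -0.001, 1.941]
contact_force: [-0.4, 0.4, -0.2]
grip_width: 15.6
```

Run:
```python
from h import *
delta([579.2,-85,113],np.pi+0.06)
```

```text
delta [202.8 111.5  27.5] turn -14.443646086767355 q6 -1.01
```

carry_out --deltas '[[[203,111.5,0,0],[203,111.5,0,0],[203,111.5,0,0],[203,111.5,0,0],[203,111.5,0,0],[203,111.5,0,0],[203,111.5,0,0],[203,111.5,0,0],[203,111.5,0,0]]]'

```text
time: 21.15
tool_pos: [579.2, -86.4, 187.5]
tcp_rot: [-3.141, -0.001, 1.939]
contact_force: [-0.9, -0.0, -0.9]
grip_width: 15.7
```

Run:
```python
from h import *
delta([579.2,-85,112])
```

```text
delta [ 1.3  0.5 28.8] turn None q6 -0.65
```

carry_out --deltas '[[[1.2,0.5,20,0],[1.2,0.5,28,0],[1.2,0.5,28,0],[1.2,0.5,28,0],[1.2,0.5,28,0]]]'

```text
time: 21.65
tool_pos: [579.9, -84.1, 160.9]
tcp_rot: [3.141, 0.001, 1.941]
contact_force: [0.3, 0.3, 0.6]
grip_width: 15.5
```

carry_out --deltas '[[[0,0,0,0],[0,0,0,0],[0,0,0,0],[0,0,0,0],[0,0,0,0],[0,0,-40,0],[0,0,-60,0],[0,0,-60,0],[0,0,-60,0]]]' --fingers 45

```text
time: 22.55
tool_pos: [579.4, -83.7, 220.1]
tcp_rot: [3.141, 0.0, 1.941]
contact_force: [0.1, 1.3, -0.7]
grip_width: 44.7
```

Run:
```python
from h import *
m=bot.camera_model("wrist"); p,d=bot.capture("wrist"); P=pts(m,d)
q=P[(np.hypot(P[...,0]-579.2,P[...,1]+85)<22)&(d>0)]; print(np.histogram(q[:,2],[30,50,58,70,76,80,85,100]))
delta([590.7,-265.6,120])
```

```text
(array([   0, 1242,   58,  802,    0,    1,    4]), array([ 30,  50,  58,  70,  76,  80,  85, 100]))
delta [-173.9  -55.    52.6] turn None q6 -0.64
```

The bar lies flat on the right pot's floor, with its top at about 73 mm as expected. Now the first cake.

carry_out --deltas '[[[-174,-55,0,0],[-174,-55,0,0],[-174,-55,0,0],[-174,-55,0,0],[-174,-55,0,0],[-174,-55,0,0],[-174,-55,0,0]]]'

```text
time: 23.3
tool_pos: [591.0, -264.6, 219.2]
tcp_rot: [-3.141, -0.002, 1.942]
contact_force: [-0.4, -0.1, 0.4]
grip_width: 44.7
```

Run:
```python
from h import *
wax(); delta([591,-265.6,25])
```

```text
wax [ 590.9 -265.1   22.6   23.2  111.3] z 19.8 pix [257. 180.]
delta [ -1.1  -0.6 147.9] turn None q6 -0.91
```

carry_out --deltas '[[[-0.5,-0.2,50,0],[-0.5,-0.2,100,0],[-0.5,-0.2,140,0],[-0.5,-0.2,147.5,0],[-0.5,-0.2,147.5,0],[-0.5,-0.2,147.5,0]]]'

```text
time: 23.95
tool_pos: [592.6, -266.6, 75.1]
tcp_rot: [3.139, 0.003, 1.942]
contact_force: [-0.7, -0.1, 0.9]
grip_width: 45.1
```

carry_out --deltas '[[[0,0,0,0],[0,0,0,0],[0,0,0,0],[0,0,0,0],[0,0,0,0],[0,0,-20,0],[0,0,-60,0],[0,0,-100,0],[0,0,-115,0],[0,0,-115,0],[0,0,-115,0]]]' --fingers 14

```text
time: 25.05
tool_pos: [590.8, -266.2, 186.8]
tcp_rot: [-3.141, -0.001, 1.941]
contact_force: [-0.3, -0.5, -0.9]
grip_width: 22.8
```

Run:
```python
from h import *
delta([569.2-6,64.7+9,113])
```

```text
delta [326.9  97.2  27.1] turn None q6 -0.91
```

carry_out --deltas '[[[327,97,0,0],[327,97,0,0],[327,97,0,0],[327,97,0,0],[327,97,0,0],[327,97,0,0],[327,97,0,0],[327,97,0,0],[327,97,0,0],[327,97,0,0],[327,97,15,0],[327,97,26,0],[327,97,26,0],[327,97,26,0],[327,97,26,0]]]'

```text
time: 26.55
tool_pos: [563.7, 73.1, 162.1]
tcp_rot: [3.141, 0.0, 1.94]
contact_force: [0.0, -0.3, 0.2]
grip_width: 22.6
```

carry_out --deltas '[[[0,0,0,0],[0,0,0,0],[0,0,0,0],[0,0,0,0],[0,0,0,0],[0,0,-40,0],[0,0,-60,0],[0,0,-60,0],[0,0,-60,0]]]' --fingers 45

```text
time: 27.45
tool_pos: [563.2, 73.5, 221.6]
tcp_rot: [3.141, 0.0, 1.941]
contact_force: [-0.4, 0.3, -0.2]
grip_width: 45.4
```

```bash
cat >> h.py <<'E'
def pot(c):
    m=bot.camera_model("wrist"); p,d=bot.capture("wrist"); P=pts(m,d)
    q=P[(np.hypot(P[...,0]-c[0],P[...,1]-c[1])<24)&(d>0)]; print(np.histogram(q[:,2],[30,50,58,70,76,80,85,87,100]))
    q=q[(q[:,2]>62)&(q[:,2]<85)]; 
    if len(q): print("piece",cv2.minAreaRect(q[:,:2].astype(np.float32)),q[:,2].max())
    return p
E
python3 - <<'E'
from h import *
cv2.imwrite("pics/w4.png",pot([569.2,64.7]))
delta([596,-353,120])
E
```

```text
(array([   0, 1484,   17,  678,    0,   43,   67,    0]), array([ 30,  50,  58,  70,  76,  80,  85,  87, 100]))
piece ((564.317626953125, 70.76517486572266), (47.24694061279297, 30.260940551757812), 38.835960388183594) 84.92539279223887
delta [-409.6 -123.5   54.1] turn None q6 -0.38
```

View pics/w4.png

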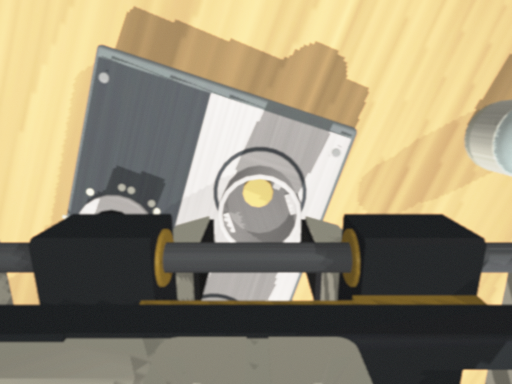

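The cake lies flat in the left pot, at pixel (258,192) on the +y side as intended. Next cake.

carry_out --deltas '[[[-409,-123.5,0,0],[-409,-123.5,0,0],[-409,-123.5,0,0],[-409,-123.5,0,0],[-409,-123.5,0,0],[-409,-123.5,0,0],[-409,-123.5,0,0],[-409,-123.5,0,0],[-409,-123.5,0,0],[-409,-123.5,0,0],[-409,-123.5,0,0],[-409,-123.5,0,0],[-409,-123.5,0,0]]]'

```text
time: 28.8
tool_pos: [596.5, -350.8, 221.5]
tcp_rot: [-3.141, -0.001, 1.943]
contact_force: [0.1, -0.0, 0.1]
grip_width: 44.8
```

Run:
```python
from h import *
wax(); delta([596,-352.8,25])
```

```text
wax [ 596.  -353.1   23.3   22.4   67.2] z 20.2 pix [256. 180.]
wax [ 548.4 -396.7   22.9   22.6    4.5] z 19.9 pix [194. 204.]
delta [ -1.5  -1.2 150.1] turn None q6 -1.01
```

The third cake has been knocked to (548, −397); I'll fetch it there. This one has not moved.

carry_out --deltas '[[[-1.2,-0.8,50,0],[-1.2,-0.8,100,0],[-1.2,-0.8,140,0],[-1.2,-0.8,149.5,0],[-1.2,-0.8,149.5,0],[-1.2,-0.8,149.5,0]]]'

```text
time: 29.45
tool_pos: [597.2, -354.4, 74.8]
tcp_rot: [3.139, 0.003, 1.942]
contact_force: [0.4, -0.0, 0.8]
grip_width: 45.0
```

carry_out --deltas '[[[0,0,0,0],[0,0,0,0],[0,0,0,0],[0,0,0,0],[0,0,0,0],[0,0,-20,0],[0,0,-60,0],[0,0,-100,0],[0,0,-115,0],[0,0,-115,0],[0,0,-115,0]]]' --fingers 14

```text
time: 30.55
tool_pos: [595.5, -353.6, 186.2]
tcp_rot: [-3.141, -0.001, 1.941]
contact_force: [0.8, 0.1, 0.2]
grip_width: 23.0
```

Run:
```python
from h import *
delta([569.2+6,64.7-9.5,113])
```

```text
delta [388.4 129.   26.5] turn None q6 -1.02
```

carry_out --deltas '[[[388,129,0,0],[388,129,0,0],[388,129,0,0],[388,129,0,0],[388,129,0,0],[388,129,0,0],[388,129,0,0],[388,129,0,0],[388,129,0,0],[388,129,0,0],[388,129,0,0],[388,129,0,0],[388,129,15,0],[388,129,25.5,0],[388,129,25.5,0],[388,129,25.5,0],[388,129,25.5,0]]]'

```text
time: 32.25
tool_pos: [576.1, 54.2, 162.2]
tcp_rot: [3.141, 0.0, 1.941]
contact_force: [1.0, 0.0, 0.1]
grip_width: 22.4
```

carry_out --deltas '[[[0,0,0,0],[0,0,0,0],[0,0,0,0],[0,0,0,0],[0,0,0,0],[0,0,-40,0],[0,0,-60,0],[0,0,-60,0],[0,0,-60,0]]]' --fingers 45

```text
time: 33.15
tool_pos: [575.6, 54.5, 221.6]
tcp_rot: [3.141, 0.0, 1.941]
contact_force: [0.7, 0.6, 0.0]
grip_width: 45.0
```

Run:
```python
from h import *
cv2.imwrite("pics/w5.png",pot([569.2,64.7])[120:300,150:370])
delta([548.4,-396.7,120])
```

```text
(array([   0, 1189,   45,  945,  319,  260,   62,    1]), array([ 30,  50,  58,  70,  76,  80,  85,  87, 100]))
piece ((570.0841674804688, 63.9715461730957), (44.50540542602539, 42.25014114379883), 81.21788024902344) 84.97869767966131
delta [-410.9 -188.3   54.1] turn None q6 -0.41
```

View pics/w5.png

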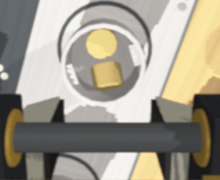

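The second cake has come to rest on its side near the middle. It is inside, but I want to know how much room is left for the third.

Run:
```python
from h import *
m=bot.camera_model("wrist"); p,d=bot.capture("wrist"); P=pts(m,d)
xs=np.arange(-28,29,4); ys=np.arange(28,-29,-4)
print("cols y",ys+64)
for x in xs[::-1]:
    r=[]
    for y in ys:
        s=(abs(P[...,0]-569.2-x)<2)&(abs(P[...,1]-64.7-y)<2)&(d>0); r.append(int(np.median(P[s][:,2])) if s.sum() else 0)
    print(int(x+569),r)
cv2.imwrite("pics/w6.png",cv2.resize(p[140:245,200:320],(720,630))[:600])
```

```text
cols y [92 88 84 80 76 72 68 64 60 56 52 48 44 40 36]
597 [245, 259, 263, 262, 173, 179, 210, 201, 195, 181, 88, 88, 0, 0, 0]
593 [244, 258, 262, 262, 226, 177, 164, 55, 54, 55, 71, 81, 88, 0, 0]
589 [244, 255, 258, 263, 263, 55, 54, 54, 54, 54, 74, 72, 79, 88, 0]
585 [236, 238, 259, 262, 55, 55, 54, 54, 70, 77, 80, 74, 68, 79, 89]
581 [66, 237, 261, 246, 54, 54, 54, 68, 76, 80, 82, 78, 71, 74, 86]
577 [81, 236, 264, 260, 246, 54, 54, 72, 77, 79, 82, 82, 75, 69, 80]
573 [82, 235, 237, 262, 246, 72, 72, 74, 76, 79, 80, 81, 80, 74, 78]
569 [85, 55, 236, 262, 256, 72, 72, 72, 75, 77, 78, 78, 77, 55, 73]
565 [78, 72, 235, 238, 262, 246, 72, 72, 64, 72, 73, 71, 54, 54, 74]
561 [72, 88, 73, 237, 262, 246, 72, 72, 54, 54, 55, 54, 55, 54, 77]
557 [64, 88, 73, 236, 263, 260, 245, 72, 54, 54, 54, 54, 85, 190, 88]
553 [35, 77, 88, 234, 238, 262, 247, 54, 55, 54, 163, 200, 201, 199, 88]
549 [35, 36, 87, 88, 236, 260, 266, 54, 54, 183, 210, 205, 87, 88, 0]
545 [35, 35, 36, 86, 236, 238, 263, 241, 231, 174, 165, 88, 88, 0, 0]
541 [35, 35, 35, 232, 237, 242, 262, 245, 88, 88, 175, 88, 0, 0, 0]
```

View pics/w6.png

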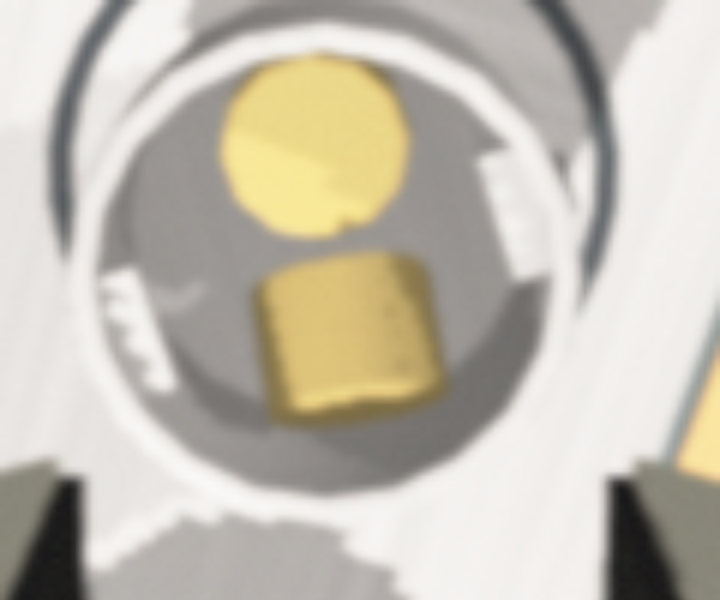

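carry_out --deltas '[[[-411,-188,0,0],[-411,-188,0,0],[-411,-188,0,0],[-411,-188,0,0],[-411,-188,0,0],[-411,-188,0,0],[-411,-188,0,0],[-411,-188,0,0],[-411,-188,0,0],[-411,-188,0,0],[-411,-188,0,0],[-411,-188,0,0],[-411,-188,0,0],[-411,-188,0,0]]]'

```text
time: 34.65
tool_pos: [549.8, -395.2, 221.9]
tcp_rot: [3.141, -0.0, 1.943]
contact_force: [-0.4, 0.1, 0.1]
grip_width: 45.1
```

Run:
```python
from h import *
wax(); delta([548.4,-396.7,25])
```

```text
wax [ 548.2 -396.7   22.6   22.4   67.6] z 19.5 pix [255. 179.]
delta [ -0.7  -1.7 150.3] turn None q6 -1.11
```

carry_out --deltas '[[[-0.5,-1.5,50,0],[-0.5,-1.5,100,0],[-0.5,-1.5,140,0],[-0.5,-1.5,150,0],[-0.5,-1.5,150,0],[-0.5,-1.5,150,0]]]'

```text
time: 35.3
tool_pos: [549.2, -398.4, 74.1]
tcp_rot: [3.14, 0.003, 1.942]
contact_force: [0.4, 0.6, 0.7]
grip_width: 45.0
```

carry_out --deltas '[[[0,0,0,0],[0,0,0,0],[0,0,0,0],[0,0,0,0],[0,0,0,0],[0,0,-20,0],[0,0,-60,0],[0,0,-100,0],[0,0,-115,0],[0,0,-115,0],[0,0,-115,0]]]' --fingers 14

```text
time: 36.4
tool_pos: [547.7, -397.4, 185.8]
tcp_rot: [-3.141, -0.001, 1.941]
contact_force: [-0.6, 0.5, -0.2]
grip_width: 22.8
```

Run:
```python
from h import *
delta([563.5,72,115])
```

```text
delta [431.8 184.6  24.1] turn None q6 -1.11
```

carry_out --deltas '[[[432,184.5,0,0],[432,184.5,0,0],[432,184.5,0,0],[432,184.5,0,0],[432,184.5,0,0],[432,184.5,0,0],[432,184.5,0,0],[432,184.5,0,0],[432,184.5,0,0],[432,184.5,0,0],[432,184.5,0,0],[432,184.5,0,0],[432,184.5,0,0],[432,184.5,15,0],[432,184.5,25.5,0],[432,184.5,25.5,0],[432,184.5,25.5,0],[432,184.5,25.5,0]]]'

```text
time: 38.2
tool_pos: [564.0, 71.5, 161.7]
tcp_rot: [3.141, 0.0, 1.941]
contact_force: [0.5, -0.2, -0.1]
grip_width: 22.9
```

carry_out --deltas '[[[0,0,0,0],[0,0,0,0],[0,0,0,0],[0,0,0,0],[0,0,0,0],[0,0,-40,0],[0,0,-60,0],[0,0,-60,0],[0,0,-60,0]]]' --fingers 45

```text
time: 39.1
tool_pos: [563.5, 71.8, 221.1]
tcp_rot: [3.141, 0.0, 1.941]
contact_force: [0.1, -0.1, -0.9]
grip_width: 45.2
```

Run:
```python
from h import *
m=bot.camera_model("wrist"); p,d=bot.capture("wrist"); P=pts(m,d)
xs=np.arange(-28,29,4); ys=np.arange(28,-29,-4)
print("cols y",ys+64)
for x in xs[::-1]:
    print(int(x+569),[int(np.median(P[s][:,2])) if (s:=(abs(P[...,0]-569.2-x)<2)&(abs(P[...,1]-64.7-y)<2)&(d>0)&(P[...,2]<130)).sum() else 0 for y in ys])
cv2.imwrite("pics/w7.png",cv2.resize(p[140:245,200:320],(480,420)))
```

```text
cols y [92 88 84 80 76 72 68 64 60 56 52 48 44 40 36]
597 [35, 35, 35, 36, 88, 88, 87, 78, 77, 78, 88, 88, 0, 0, 0]
593 [35, 35, 62, 88, 87, 85, 54, 55, 54, 55, 70, 78, 0, 0, 0]
589 [35, 36, 88, 85, 85, 55, 54, 54, 54, 54, 75, 73, 74, 64, 0]
585 [36, 83, 85, 84, 54, 54, 54, 54, 72, 77, 80, 74, 68, 71, 0]
581 [59, 88, 82, 54, 54, 54, 54, 68, 76, 80, 82, 78, 72, 69, 71]
577 [72, 88, 54, 54, 55, 54, 0, 74, 77, 80, 82, 82, 75, 68, 71]
573 [74, 86, 54, 73, 90, 90, 90, 75, 77, 79, 81, 81, 79, 72, 72]
569 [78, 74, 83, 90, 90, 90, 90, 90, 76, 77, 78, 78, 76, 55, 67]
565 [73, 84, 90, 90, 90, 90, 90, 90, 74, 73, 73, 69, 54, 54, 69]
561 [70, 86, 90, 90, 91, 90, 91, 90, 0, 69, 54, 54, 54, 54, 74]
557 [66, 87, 90, 90, 90, 90, 90, 90, 0, 54, 54, 55, 55, 61, 88]
553 [35, 72, 87, 90, 90, 90, 90, 55, 54, 54, 54, 55, 84, 86, 88]
549 [35, 58, 77, 88, 87, 55, 54, 54, 54, 54, 81, 84, 87, 88, 0]
545 [35, 35, 56, 76, 88, 88, 54, 55, 54, 55, 81, 87, 88, 0, 0]
541 [35, 35, 35, 36, 64, 80, 88, 88, 88, 88, 88, 88, 0, 0, 34]
```

View pics/w7.png

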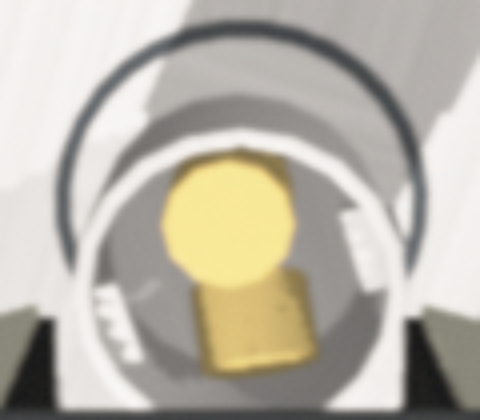

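Third cake lies flat on the first, its middle (81 mm) well below the rim (89 mm). Now the selector: move over it, jaws across the bar.

Run:
```python
from h import *
delta([459,-17,170],np.pi+0.06)
```

```text
delta [ -45.1 -129.2    3.6] turn -14.443996574740984 q6 -0.38
```

carry_out --deltas '[[[-45,-129,0,-14.4],[-45,-129,0,-14.4],[-45,-129,0,-14.4],[-45,-129,0,-14.4],[-45,-129,0,-14.4],[-45,-129,0,-14.4],[-45,-129,0,-14.4],[-45,-129,0,-14.4],[-45,-129,0,-14.4],[-45,-129,0,-14.4],[-45,-129,0,-14.4]]]' --fingers 45

```text
time: 40.25
tool_pos: [459.3, -16.7, 220.4]
tcp_rot: [3.141, -0.002, -3.087]
contact_force: [0.1, 0.5, 0.4]
grip_width: 44.8
```

Run:
```python
from h import *
m=bot.camera_model("wrist"); p,d=bot.capture("wrist"); P=pts(m,d)
q=P[(np.hypot(P[...,0]-459,P[...,1]+17)<32)&(d>0)&(P[...,2]<110)]
print(np.histogram(q[:,2],np.arange(30,110,5)))
t=q[:,2][q[:,2]>65]; z=np.median(t); print(z, cv2.minAreaRect(q[abs(q[:,2]-z)<3][:,:2].astype(np.float32)))
cv2.imwrite("pics/w8.png",p); delta([459,-17,z-7],np.pi+0.06)
```

```text
(array([   0,  189, 1440, 1387,   56,   15,   18,   20,   20, 1035,   22,
          0,    0,    0,    0]), array([ 30,  35,  40,  45,  50,  55,  60,  65,  70,  75,  80,  85,  90,
        95, 100, 105]))
78.44456126960496 ((458.2085266113281, -16.08032989501953), (45.0489616394043, 13.860065460205078), 3.5490472316741943)
delta [  0.4  -0.2 102.4] turn -0.06223119341754887 q6 -1.83
```

View pics/w8.png

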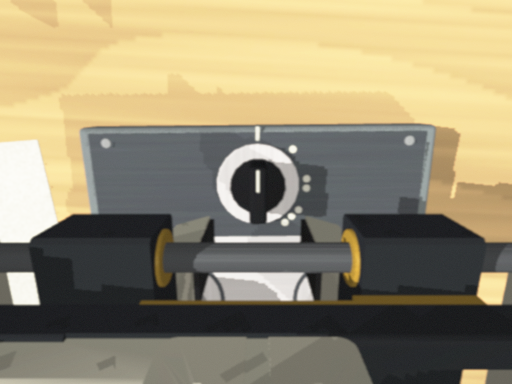

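The pointer is at off (line at (258,180), towards the dash); bar 45×14 mm, top at 78 mm, centre (458, −16). Grip it and turn +18 units (90° clockwise).

carry_out --deltas '[[[1.1,0.6,50,0],[1.1,0.6,85,0],[1.1,0.6,99,0],[1.1,0.6,101,0],[1.1,0.6,101,0],[1.1,0.6,101,0]]]' --fingers 45

```text
time: 40.9
tool_pos: [459.2, -16.4, 121.1]
tcp_rot: [-3.141, 0.002, -3.086]
contact_force: [0.0, -0.3, 0.9]
grip_width: 44.7
```

carry_out --deltas '[[[0,0,0,0],[0,0,0,0],[0,0,0,0],[0,0,0,0],[0,0,0,0],[0,0,0,0]]]' --fingers 6

```text
time: 41.5
tool_pos: [458.7, -16.3, 120.4]
tcp_rot: [-3.142, 0.0, -3.085]
contact_force: [-0.5, -0.2, 2.9]
grip_width: 13.6
```

carry_out --deltas '[[[0,0,0,1.2],[0,0,0,2.4],[0,0,0,3.6],[0,0,0,4.8],[0,0,0,6],[0,0,0,7.2],[0,0,0,8.4],[0,0,0,9.6],[0,0,0,10.8],[0,0,0,12],[0,0,0,13.2],[0,0,0,14.4],[0,0,0,15.6],[0,0,0,16.8],[0,0,0,18],[0,0,0,18],[0,0,0,18],[0,0,0,18]]]'

```text
time: 43.3
tool_pos: [458.8, -16.1, 120.4]
tcp_rot: [3.141, -0.0, 1.629]
contact_force: [1.4, 2.5, 3.4]
grip_width: 13.8
```

carry_out --deltas '[[[0,0,0,0],[0,0,0,0],[0,0,0,0],[0,0,0,0],[0,0,0,0],[0,0,-40,0],[0,0,-80,0],[0,0,-110,0],[0,0,-110,0],[0,0,-110,0]]]' --fingers 45

```text
time: 44.3
tool_pos: [458.5, -16.3, 230.5]
tcp_rot: [3.141, 0.0, 1.627]
contact_force: [-0.3, -0.5, -1.1]
grip_width: 45.0
```

Run:
```python
from h import *
m=bot.camera_model("wrist"); p,d=bot.capture("wrist"); P=pts(m,d)
q=P[(np.hypot(P[...,0]-459,P[...,1]+17)<32)&(abs(P[...,2]-78.4)<3)]; print(cv2.minAreaRect(q[:,:2].astype(np.float32)))
t=bot.capture("top")[0]; im=np.hstack([p[60:300,100:400],cv2.resize(t[175:290,195:345],(313,240),interpolation=cv2.INTER_CUBIC)]); cv2.imwrite("pics/w9.png",im)
delta([350,150,280])
```

```text
((458.9731750488281, -15.93101692199707), (13.636822700500488, 45.03151321411133), 3.6091442108154297)
delta [172.  -98.4 -97.6] turn None q6 -0.26
```

View pics/w9.png

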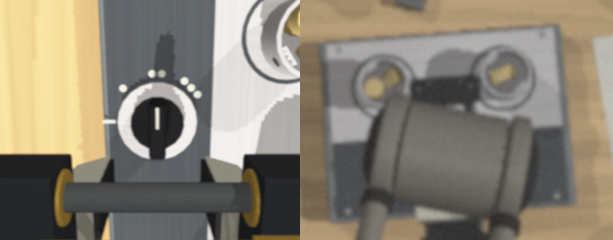

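The pointer now aims at the two dots, and both pots stand in their rings with their wax. A last check of the sheet, then I hand the job in.

Run:
```python
from h import *
P=pts(bot.camera_model("top"),bot.capture("top")[1])
print("sheet leftovers",((P[...,2]>8)&(P[...,2]<40)&(abs(P[...,0]-550)<130)&(abs(P[...,1]+315)<125)).sum())
P=pts(bot.camera_model("scene"),bot.capture("scene")[1])
for c in([569,64],[579,-85]):
    q=P[(P[...,2]>80)&(P[...,2]<93)&(np.hypot(P[...,0]-c[0],P[...,1]-c[1])<45)]; print(cv2.minEnclosingCircle(q[:,:2].astype(np.float32)))
print(bot.get_obs()["contact_force"]); bot.close_job()
```

```text
sheet leftovers 24
((570.1495361328125, 64.70265197753906), 33.585140228271484)
((582.42236328125, -83.82955169677734), 33.046077728271484)
[-0.55139489 -0.50926099 -0.12617713]
the job is handed in; nothing more can be done
```

The job is done and handed in, at about 45 s on the robot's clock.

I twisted the top pot about 83° free and stood it in the left ring, then did the same with the second pot in the right ring. The wax on the sheet was three cakes and one bar. The bar went into the right pot and the cakes into the left. The third cake had been knocked to about (548, −397), and I fetched it from there. Last, I turned the selector from off to two dots.

**What the last checks showed:**
- **Pots:** both stand upright within the ring outlines, at about (570, 65) and (582, −84). The right pot read 3 mm further out in x than before, and its circle fit was less good.
- **Selector:** the pointer is at the two dots; the bar measured 90° from where it started.
- **Wax:** the bar lies flat in the right pot. In the left pot, one cake is flat and one came to rest tilted on its side. The third lies flat on the first, so its top is about 1 mm above the rim and its middle is well inside.

**One check disagreed:** my last count of raised points round the sheet gave 24 pixels instead of 0, and I did not look into it before handing in. A wax piece shows about 60–75 pixels in that view, and all four pieces I saw had been moved. It may be the palette's edge, but I have not confirmed that.

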